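# Seat the drill plate on the jig's hidden dowel and hold it down

## Robot

A 6-joint arm with a two-finger parallel gripper is mounted at the origin on a cart in front of the work surface, level with it; the furniture and walls round the work are solid. World frame = base frame: x ahead of the robot, y to its left, z up, the work surface at z = 0. Lengths are in m, angles in rad, forces in N, time in s.
With the tool pointing down it reaches from about 0.3 to 0.875 m from the base axis. Payload 6.4 kg.
Tool frame: the origin (TCP) lies at the very end of the fingers, on their centre line; the grasp point (between the pads) lies 19 mm behind it (ctrl.hold_point_z is the distance from the TCP to the grasp point, in m); y points along the fingers, x is the direction in which the jaws open and shut, and the axes are right-handed (so a half turn about y gives the same grasp; the last joint's range is limited). The gripper opens to 85 mm and grips with 20 to 120 N. Pads are 22 mm wide; open, the fingers measure 114 mm over their backs; the gripper's body (76 mm by 85 mm) begins 54 mm behind the grasp point. The pads swing forward as they close: fully open they stand 13 mm farther back than shut.
Start: joints at [0.995, 0.181, 1.607, -0, 1.354, -0.206], TCP at [0.208, 0.536, 0.231] pointing down, gripper open.
Joint ranges: [-2.99, 2.99], [-0.89, 2.07], [0.3, 2.58], [-1.14, 4.28], [0, 2.63], [-3.12, 3.12]. Speed limits (rad/s): [2.57, 2.57, 3.01, 3.14, 3.14, 3.14].

## Interface

Orientations are given as a unit quaternion [w, x, y, z].
In Python, from bench import ctrl, imaging gives the robot as it stands.
- The arm moves only by the shell command python3 -m jog 'ROWS'. ROWS is JSON, a list of rows, each a list of 3 entries, a list of its own where there are three numbers: the shift along the tool's x, y, z in cm, then the turn, a rotation vector about the tool's x, y, z in rad, then the finger opening in cm, from 0 to 8.54. A call has 1 to 12 rows; each row shifts and turns the pose as measured when the row begins, along the tool's axes as they then stand; what a row does not reach is not made up. A row lasts 1/12 s, in which the tool goes at most 41.7 mm and 7.16 degrees, less where a joint would pass 70% of its speed; a pose out of reach is approached as far as the arm can. A call is refused whole if a number of a shift passes 4.17 or a number of a turn 0.125, either way. A call with a gripper value outside its range is refused whole. The fingers move at their own pace and stop on an object; the grip force is fixed at half the most. Time passes only in rows, so rows that do not move let the fingers close. It gives the time, the measured TCP pose, the force and the opening at its end, in the units of the state.
- ctrl.get_obs(): the state, without advancing time (a new reading comes with each control period).
- imaging.camera(name): name is "scene" or "top" or "wrist"; returns a dict with "frame" (420x560x3 uint8, red, green, blue), "depth" (420x560 float32, m along the optical axis (not along the pixel's ray), 0 where there is no reading), "K" (3x3 intrinsics, pixels), "R" (3x3) and "t" (3): a world point X has camera coordinates R X + t. Camera axes: x right, y down, z forward; pixel columns grow to the right and rows downward; lengths in m; the calibration is good to about 2 mm. A picture is of the moment at which its call begins.
- ctrl.hand_in(): hands the job in, once; it reports no verdict.
The state is a dict: "time_s": time; "q": joint angles; "dq": joint speeds; "joint_efforts": joint torques, N m; "eef_pos": TCP position; "eef_rot": TCP orientation; "wrist_force": force on the tool from outside, world axes, zero at the start; "torque": the same for the moment, N m; "opening": opening from 0.0 (shut) to 1.0 (fully open).
Only numpy, scipy, OpenCV 4.12 (cv2) and the standard library are available. Lean on these libraries where they do the work, as an engineer would, in place of code of your own. Each camera call takes 0.05 s, during which the arm holds its last target. There are 200 camera calls.

## Task

Pick up the loose aluminium drill plate (it has a bar handle), slide its hole end in under the bridge of the drill jig until the hole drops over the locating pin hidden there, and press the plate down against the spring plungers until it is fully home on the rests. The program finishes while still holding the plate pressed down there with the gripper (do not let go); leave the tape roll, the tin and the spanner where they are.

Things in the scene. Friction and masses are not known exactly. Their poses are not given: they have to be found in the camera images.
- jig_base: The drill jig, fixed to the bench: dark steel base 180 x 124 x 14 mm (x, y, z), a grey bridge over its far (+x) end. Origin: centre of its underside; x runs from the open end (nearest the robot) to the bridge. Two guide rails along x (x -70 to 30, inner faces at y = +-48, tops 26 mm above the bench) keep the plate square to the base.
- bridge (a point): Middle of the front lower edge of the bridge's roof, 66 mm above the bench, 32 mm from the base's centre along its x. The roof runs 46 mm on from here, its top 74 mm above the bench. Below it: side cheeks 100 mm apart, and a back wall 35.5 mm behind this point.
- seat (a point): Where the centre of the plate's underside is when it is fully home: 10 mm from the base's centre along its x, 20 mm above the bench (top of the fixed rests). The plate then lies square with the base, hole towards the bridge.
- pin_top (a point): Tip of the upright locating pin, hidden under the bridge's roof: 50 mm from the base's centre along its x, on the centre line, 38 mm above the bench. Pin diameter 12 mm, tip coned to 6 mm over its last 4 mm. The 8 mm plate must slide in above this tip and below the roof, then go straight down.
- lifter (a joint): Travel of the four brass spring plungers in the base, m: 0 up (their tops 26 mm above the bench), grows as the plate presses them down; about 0.006 when the plate is home on the rests. They carry the plate's own weight; pressing it home takes some 8 to 14 N more and they push it up again when let go.
- drill_plate: The loose drill plate: aluminium, 110 x 90 x 8 mm (x, y, z), about 0.35 kg, lying flat on the bench. Origin: centre of its underside; x points to the end with the large plain hole, z up. Four small dark drill bushes near the sides are only detail.
- plate_hole (a point): Centre of the plate's large through hole at the underside: 40 mm from the plate's centre along its +x, diameter 15 mm.
- handle (a point): Point to grip on the plate's black bar handle: 20 mm from the plate's centre towards its -x end, 28 mm above the underside. The bar is 54 mm long (along the plate's x), 18 mm wide (along y), and stands from 8 to 38 mm above the underside; pinch it across its width.
- tape_roll: Bystander: roll of black tape lying flat, 64 mm across, 18 mm high; origin centre of underside. Leave it where it is.
- tin: Bystander: round grease tin, 69 mm across, 44 mm high; origin centre of underside. Leave it where it is.
- open_spanner: Bystander: open-ended spanner lying flat, 36 x 201 x 6 mm; origin centre of underside. Leave it where it is.
Not all that is in view belongs to the job. There is more than one size of the drill_plate; the one meant has the size given above.

How it is judged:
By the outcome, as a careful person would: the job done as asked, in the order asked, and still so for the second after the job is handed in, while the arm keeps its last pose, push and grip.
It also fails if it takes over 38 s, if anything falls off the work surface, if the arm or the gripper's body presses on something with over 40 N, if the wrist force passes 120 N, or if a joint passes its speed limit or range.

## Working session

There is one attempt and no reset: what is moved stays moved. The work goes in short steps, Python scripts to look and compute and a shell command to move; the robot and the scene stay as the last step left them, time stands still between calls to the robot, and variables do not carry over. Pictures are saved under pics/ and viewed, about 8 in all and at most 12, crops included, and the job is handed in when it is done.

```bash
mkdir -p pics; ls
python3 - <<'E'
from bench import ctrl, imaging
import cv2,numpy as np
o=ctrl.get_obs(); print(o['time_s'],o['eef_pos'],o['eef_rot'],o['opening'],ctrl.hold_point_z)
for n in("top","scene"):
    c=imaging.camera(n); np.savez(f"{n}0.npz",**c)
    cv2.imwrite(f"pics/{n}0.png",c["frame"][:,:,::-1])
    print(n,c["K"].round(1).tolist(),(-c["R"].T@c["t"]).round(3))
E
```

```text
pics
0.0 [0.20748122 0.53566263 0.23037425] [-0.5831487   0.58363913  0.39898709 -0.40014029] 0.9973091367196364 0.0187
top [[399.7, 0.0, 279.3], [0.0, 399.7, 207.6], [0.0, 0.0, 1.0]] [0.473 0.136 1.009]
scene [[523.9, 0.0, 268.5], [0.0, 523.9, 206.1], [0.0, 0.0, 1.0]] [-0.046 -0.628  1.129]
```

View pics/top0.png

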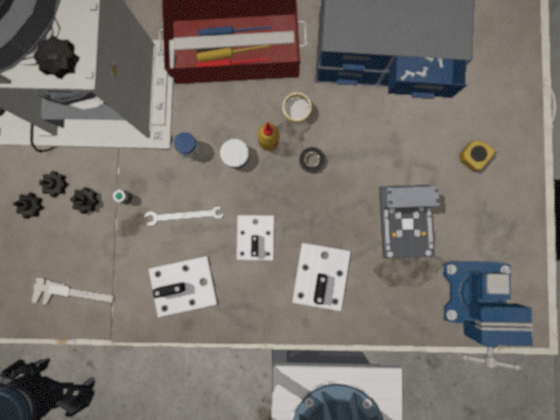

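View pics/scene0.png

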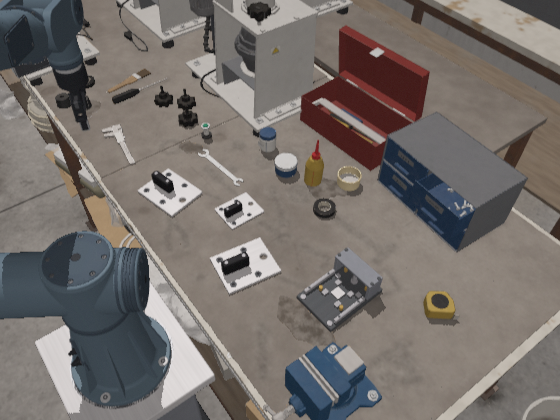

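The top view shows three handled plates: (183,286) and (321,277), both about 62x50 px, and (255,238), about 45x36 px. At about 400 px/m, 110x90 mm comes to 44x36 px, so the plate meant is the one at (255,238). The jig is at (409,222) with its bridge up in the image (+x). I'll confirm this in a crop and measure.

```bash
cat > h.py <<'E'
import numpy as np,cv2
from bench import ctrl,imaging
def ray(c,uv,z):
    """pixels (n,2) -> world points on plane z"""
    uv=np.atleast_2d(np.array(uv,float)); d=np.c_[uv,np.ones(len(uv))]@np.linalg.inv(c["K"]).T@c["R"]
    o=-c["R"].T@c["t"]; return o+d*((z-o[2])/d[:,2])[:,None]
def proj(c,X):
    p=(np.atleast_2d(X)@c["R"].T+c["t"])@c["K"].T; return p[:,:2]/p[:,2:]
E
python3 - <<'E'
from h import *
c=dict(np.load("top0.npz")); f=c["frame"]
g=f.min(2)
m=(g>150).astype(np.uint8)
cs,_=cv2.findContours(m,cv2.RETR_EXTERNAL,cv2.CHAIN_APPROX_NONE)
for k in cs:
    if cv2.contourArea(k)<800: continue
    (x,y),s,a=cv2.minAreaRect(k)
    if not(140<x<360 and 200<y<320): continue
    b=cv2.boxPoints(((x,y),s,a)); W=ray(c,b,.008)
    print((round(x),round(y)),"sides mm",[round(1e3*np.linalg.norm(W[i]-W[i-1])) for i in range(4)],"ctr",W.mean(0).round(4),"corners",W[:,:2].round(4).tolist())
# world height map via depth for jig
v,u=np.mgrid[0:420,0:560]; z=c["depth"]
P=(np.dstack([u,v,np.ones_like(u)])@np.linalg.inv(c["K"]).T*z[...,None]-c["t"])@c["R"]
J=P[170:270,365:450]; H=J[...,2]
for lo,hi in((.008,.035),(.066,.085)):
    mm=((H>lo)&(H<hi)).astype(np.uint8)
    k=max(cv2.findContours(mm,cv2.RETR_EXTERNAL,cv2.CHAIN_APPROX_NONE)[0],key=cv2.contourArea)
    zz=np.median(H[mm>0]); r=cv2.minAreaRect(k); W=ray(c,cv2.boxPoints(r)+[365,170],.014 if lo<.05 else .074)
    print(zz.round(4),W[:,:2].round(4).tolist(),W.mean(0).round(4))
A=cv2.resize(f[205:270,225:290],(400,400),interpolation=cv2.INTER_CUBIC); B=cv2.resize(f[175:270,362:457],(400,400),interpolation=cv2.INTER_CUBIC)
cv2.imwrite("pics/crop1.png",np.hstack([A,B])[:,:,::-1])
E
```

```text
(182, 286) sides mm [124, 151, 124, 150] ctr [0.3385 0.388  0.008 ] corners [[0.3823, 0.4765], [0.4154, 0.3288], [0.2946, 0.3001], [0.2618, 0.4465]]
(321, 277) sides mm [123, 152, 124, 151] ctr [0.3683 0.0432 0.008 ] corners [[0.302, 0.1155], [0.452, 0.0931], [0.4343, -0.0297], [0.2847, -0.0062]]
(254, 238) sides mm [112, 93, 112, 92] ctr [0.4621 0.2097 0.008 ] corners [[0.5174, 0.2573], [0.5189, 0.1644], [0.4068, 0.1624], [0.4052, 0.2546]]
0.0152 [[0.5953, -0.0989], [0.6045, -0.2242], [0.4242, -0.2332], [0.4149, -0.1094]] [ 0.5097 -0.1664  0.014 ]
0.0743 [[0.5843, -0.1006], [0.591, -0.2237], [0.545, -0.2251], [0.5383, -0.1023]] [ 0.5647 -0.1629  0.074 ]
```

View pics/crop1.png

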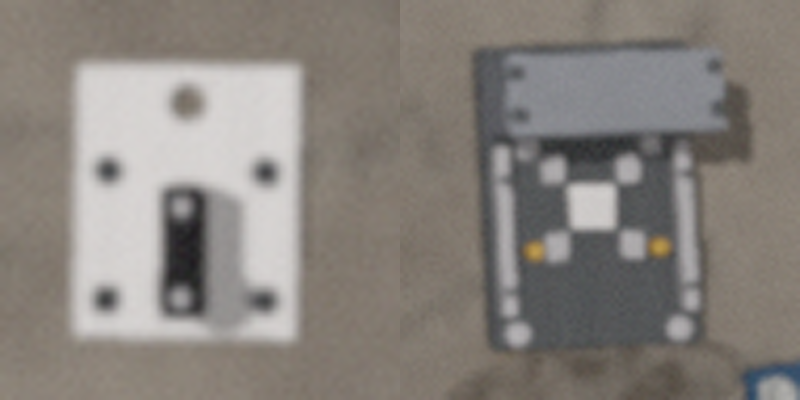

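The crop confirms it: the 112x93 mm plate, its hole at crop (187,103) on the far (+x) side and its black handle at (183,250). The jig is consistent too: the base centre is (0.510,-0.166) with yaw about 0.05, and the roof centre predicted from it agrees with the measured one to 1 mm.

```bash
cat >> h.py <<'E'
from scipy.spatial.transform import Rotation as Ro
def goal(pos,yaw):
    """print shift (tool axes, cm) and turn to put the TCP at pos, tool down, jaws across direction yaw"""
    o=ctrl.get_obs(); w,x,y,z=o['eef_rot']; R=Ro.from_quat([x,y,z,w]).as_matrix(); best=None
    for s in(1,-1):
        Y=np.array([np.cos(yaw),np.sin(yaw),0])*s; Z=np.array([0,0,-1.]); G=np.c_[np.cross(Y,Z),Y,Z]
        r=Ro.from_matrix(R.T@G).as_rotvec()
        if best is None or abs(r).max()<abs(best).max(): best=r
    print("t",round(o['time_s'],2),"pos",np.round(o['eef_pos'],4),"q6",round(o['q'][5],2),"F",np.round(o['wrist_force'],1),"open",round(o['opening'],3))
    print("shift cm",(R.T@(np.array(pos)-o['eef_pos'])*100).round(2),"turn",best.round(3)); print("axes x,y",R[:,0].round(3),R[:,1].round(3))
E
python3 -c "
from h import *
goal([.442,.209,.15],.02)"
```

```text
t 0.1 pos [0.2075 0.5357 0.2305] q6 -0.21 F [ 0.3  0.3 -0.2] open 0.999
shift cm [-21.98   8.07 -33.67] turn [-1.55  -0.305 -0.307]
axes x,y [ 0.361  0.932 -0.001] [-0.001 -0.001 -1.   ]
```

Tool y is the approach axis, so I'll fix the helper.

```bash
sed -i 's/Y=np.array(\[np.cos(yaw),np.sin(yaw),0\])\*s; Z=np.array(\[0,0,-1.\]); G=np.c_\[np.cross(Y,Z),Y,Z\]/X=np.array([-np.sin(yaw),np.cos(yaw),0])*s; Y=np.array([0,0,-1.]); G=np.c_[X,Y,np.cross(X,Y)]/' h.py
python3 -c "
from h import *
goal([.442,.209,.15],.02)"
```

```text
t 0.1 pos [0.2075 0.5357 0.2305] q6 -0.21 F [ 0.3  0.3 -0.2] open 0.999
shift cm [-21.98   8.07 -33.67] turn [-0.001 -0.39  -0.001]
axes x,y [ 0.361  0.932 -0.001] [-0.001 -0.001 -1.   ]
```

```bash
python3 -m jog '[[[0,0,0],[0,-0.1,0],8.5],[[0,0,0],[0,-0.1,0],8.5],[[0,0,0],[0,-0.1,0],8.5],[[0,0,0],[0,-0.09,0],8.5],[[-3.3,0.5,-2.3],[0,0,0],8.5],[[-3.3,0.5,-2.3],[0,0,0],8.5],[[-3.3,0.5,-2.3],[0,0,0],6],[[-3.3,0.5,-2.3],[0,0,0],6],[[-3.3,0.5,-2.3],[0,0,0],6],[[-3.3,0.5,-2.3],[0,0,0],6],[[-3.3,0.5,-2.3],[0,0,0],6],[[-3.3,0.5,-2.3],[0,0,0],6]]'; python3 -c "
from h import *
goal([.442,.209,.15],.02)"
```

```text
time_s: 1.1
eef_pos: [0.4011, 0.2753, 0.1851]
eef_rot: [0.487, -0.485, -0.512, 0.516]
wrist_force: [1.2, -0.0, -0.3]
opening: 0.703
t 1.1 pos [0.4011 0.2753 0.1851] q6 -1.27 F [ 1.2 -0.  -0.3] open 0.703
shift cm [-6.84  3.5  -3.73] turn [-0.006  0.036 -0.003]
axes x,y [-0.056  0.998 -0.003] [-0.006 -0.003 -1.   ]
```

```bash
python3 -m jog '[[[-2.5,1.2,-1.2],[0,0.02,0],6],[[-2.5,1.2,-1.2],[0,0.015,0],6],[[-1.8,1.1,-1.2],[0,0,0],6],[[0,0,0],[0,0,0],6],[[0,0,0],[0,0,0],6]]'
python3 - <<'E'
from h import *
goal([.442,.209,.06],.02)
c=imaging.camera("wrist"); np.savez("w1.npz",**c)
f=c["frame"].copy()
for X in([.4421,.2093,.038],[.5021,.2105,.008],[.4621,.2097,.008]):
    u=proj(c,X)[0].round().astype(int); print(X,u); cv2.drawMarker(f,tuple(map(int,u)),(255,0,0),0,12)
cv2.imwrite("pics/w1.png",f[:,:,::-1])
E
```

```text
time_s: 1.52
eef_pos: [0.4442, 0.1978, 0.1471]
eef_rot: [0.498, -0.497, -0.499, 0.505]
wrist_force: [-0.6, 1.4, 0.3]
opening: 0.703
t 1.52 pos [0.4442 0.1978 0.1471] q6 -1.4 F [-0.6  1.4  0.3] open 0.703
shift cm [1.16 8.71 0.15] turn [-0.007 -0.011 -0.005]
axes x,y [-0.009  1.    -0.005] [-0.007 -0.005 -1.   ]
[0.4421, 0.2093, 0.038] [298 210]
[0.5021, 0.2105, 0.008] [297 262]
[0.4621, 0.2097, 0.008] [297 223]
```

View pics/w1.png

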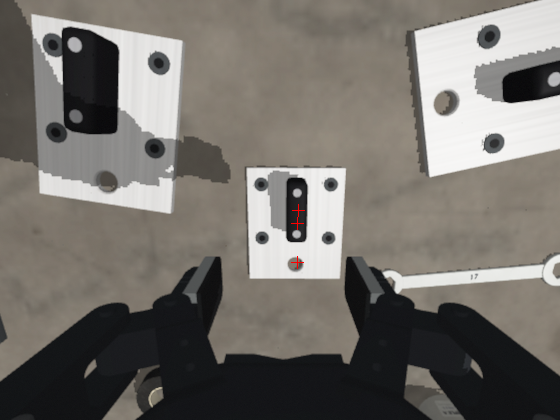

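The wrist view shows the plate centred at (296,222), its handle at (297,210) and its hole at (295,264). My markers land on them within 1–2 px. I'll lower in two stages, centring in y first.

```bash
python3 - <<'E'
from h import *
c=dict(np.load("w1.npz")); m=(c["frame"].min(2)>140).astype(np.uint8); m[:, :235]=0; m[:,356:]=0; m[290:]=0;m[:150]=0
k=max(cv2.findContours(m,0,1)[0],key=cv2.contourArea); b=cv2.boxPoints(cv2.minAreaRect(cv2.convexHull(k))); W=ray(c,b,.008)
print(W[:,:2].round(4).tolist(),W.mean(0).round(4),[round(1e3*np.linalg.norm(W[i]-W[i-1])) for i in range(4)])
E
python3 -m jog '[[[1.1,2,0.2],[0,-0.01,0],6],[[0,2,0],[0,0,0],6],[[0,1.5,0],[0,0,0],6],[[0,0,0],[0,0,0],6],[[0,0,0],[0,0,0],6]]'
python3 -c "
from h import *
goal([.442,.209,.012],.02)"
```

```text
[[0.4096, 0.1633], [0.4088, 0.2532], [0.5194, 0.2601], [0.5205, 0.1608]] [0.4646 0.2094 0.008 ] [111, 90, 111, 99]
time_s: 1.98
eef_pos: [0.4411, 0.2144, 0.0936]
eef_rot: [0.493, -0.494, -0.505, 0.508]
wrist_force: [0.2, 0.1, -0.2]
opening: 0.703
t 1.98 pos [0.4411 0.2144 0.0936] q6 -1.38 F [ 0.2  0.1 -0.2] open 0.703
shift cm [-0.52  8.16 -0.1 ] turn [-0.002  0.006 -0.003]
axes x,y [-0.026  1.    -0.003] [-0.002 -0.003 -1.   ]
```

```bash
python3 -m jog '[[[-0.5,1.5,-0.2],[0,0,0],5],[[0,2,0],[0,0,0],5],[[0,2,0],[0,0,0],5],[[0,1,0],[0,0,0],5],[[0,0,0],[0,0,0],5],[[0,0,0],[0,0,0],5]]'
python3 -c "
from h import *
goal([.443,.209,.012],.02)"
```

```text
time_s: 2.48
eef_pos: [0.447, 0.2145, 0.0344]
eef_rot: [-0.489, 0.494, 0.51, -0.506]
wrist_force: [0.5, 0.7, 0.9]
opening: 0.586
t 2.48 pos [0.447  0.2145 0.0344] q6 -1.39 F [0.5 0.7 0.9] open 0.586
shift cm [-0.53  2.24  0.44] turn [0.009 0.013 0.   ]
axes x,y [-0.033  0.999  0.   ] [ 0.009  0.    -1.   ]
```

```bash
python3 -m jog '[[[-0.5,0.5,0.3],[0.01,0.01,0],5],[[0,0.5,0],[0,0,0],5],[[-0.3,0.5,0],[0,0,0],5],[[0,0.2,0],[0,0,0],5],[[0,0,0],[0,0,0],5]]'
python3 -c "
from h import *
goal([.443,.209,.012],.02)"
```

```text
time_s: 2.9
eef_pos: [0.447, 0.2066, 0.0201]
eef_rot: [-0.493, 0.495, 0.507, -0.504]
wrist_force: [-0.0, 0.1, -0.0]
opening: 0.585
t 2.9 pos [0.447  0.2066 0.0201] q6 -1.4 F [-0.   0.1 -0. ] open 0.585
shift cm [0.25 0.81 0.4 ] turn [0.005 0.003 0.001]
axes x,y [-0.023  1.     0.001] [ 0.005  0.001 -1.   ]
```

```bash
python3 -m jog '[[[0.2,0.4,0.4],[0.005,0,0],5],[[0,0.3,0],[0,0,0],5],[[0,0,0],[0,0,0],5],[[0,0,0],[0,0,0],1.5],[[0,0,0],[0,0,0],1],[[0,0,0],[0,0,0],0.5],[[0,0,0],[0,0,0],0],[[0,0,0],[0,0,0],0],[[0,0,0],[0,0,0],0],[[0,0,0],[0,0,0],0]]'
python3 -c "
from h import *
goal([.443,.209,.012],.02)"
```

```text
time_s: 3.73
eef_pos: [0.4428, 0.2087, 0.0126]
eef_rot: [-0.495, 0.494, 0.506, -0.506]
wrist_force: [-0.2, 0.5, -0.5]
opening: 0.198
t 3.73 pos [0.4428 0.2087 0.0126] q6 -1.4 F [-0.2  0.5 -0.5] open 0.198
shift cm [ 0.03  0.06 -0.02] turn [-0.001  0.003  0.001]
axes x,y [-0.023  1.     0.001] [-0.001  0.001 -1.   ]
```

```bash
python3 -m jog '[[[0,-1.5,0],[0,0,0],0],[[0,-2.5,0],[0,0,0],0],[[0,-2.5,0],[0,0,0],0],[[0,-2.5,0],[0,0,0],0],[[-2,0,0],[0,0,0],0],[[-3.5,0,0],[0,0.005,0],0],[[-3.5,0,0],[0,0.005,0],0],[[-3.5,0,0],[0,0.005,0],0],[[-3.5,0,0],[0,0.005,0],0],[[-3.5,0,0],[0,0.005,0],0],[[-3.5,0,0],[0,0.005,0],0],[[-3.5,0,0],[0,0,0],0]]'
python3 -c "
from h import *
goal([.4447,-.1698,.10],.052)"
```

```text
time_s: 4.73
eef_pos: [0.4392, -0.0606, 0.1026]
eef_rot: [0.502, -0.496, -0.499, 0.503]
wrist_force: [0.2, -0.1, -3.8]
opening: 0.197
t 4.73 pos [ 0.4392 -0.0606  0.1026] q6 -1.98 F [ 0.2 -0.1 -3.8] open 0.197
shift cm [-10.93   0.23  -0.51] turn [-0.01  -0.048  0.003]
axes x,y [-0.004  1.     0.002] [-0.011  0.002 -1.   ]
```

```bash
python3 -m jog '[[[-3,0,0],[0,-0.03,0],0],[[-3,0,0],[0,-0.03,0],0],[[-2,0,0],[-0.01,0,0],0],[[-1,0,-0.3],[0,0,0],0],[[0,0,0],[0,0,0],0],[[0,0,0],[0,0,0],0],[[0,0,0],[0,0,0],0]]'
python3 -c "
from h import *
goal([.4447,-.1698,.10],.052)
c=imaging.camera('top'); np.savez('top1.npz',**c)
f=c['frame']; cv2.imwrite('pics/t1.png',np.hstack([cv2.resize(f[160:300,350:490],(600,600),interpolation=cv2.INTER_CUBIC)])[:,:,::-1])
c=imaging.camera('wrist'); np.savez('w2.npz',**c); cv2.imwrite('pics/w2.png',c['frame'][:,:,::-1])
"
```

```text
time_s: 5.32
eef_pos: [0.4419, -0.1598, 0.1004]
eef_rot: [-0.488, 0.483, 0.514, -0.514]
wrist_force: [-0.2, -0.2, -3.1]
opening: 0.194
t 5.32 pos [ 0.4419 -0.1598  0.1004] q6 -2.23 F [-0.2 -0.2 -3.1] open 0.194
shift cm [-1.01  0.03 -0.23] turn [-0.004  0.005  0.004]
axes x,y [-0.057  0.998  0.004] [-0.004  0.004 -1.   ]
```

View pics/w2.png

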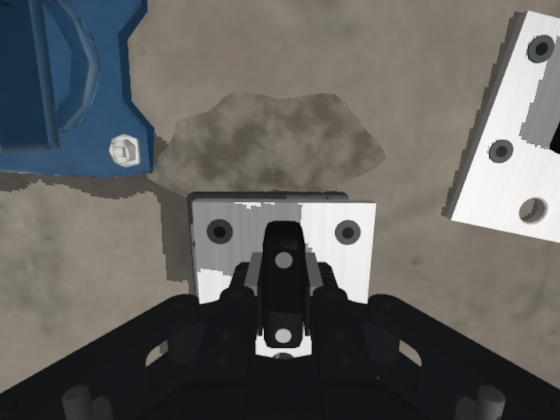

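The wrist view shows the plate held square. Its rear corners are at about (192,202) and (376,203), with the jig base's rear edge just showing behind at v≈193, u 190–350. I'll measure both edges in this one picture.

Run:
```python
from h import *
c=dict(np.load("w2.npz")); f=c["frame"]; o=ctrl.get_obs(); T=np.array(o['eef_pos']);ax=np.array([.998,.057]);ay=np.array([-.057,.998])
g=f.astype(int).sum(2)/3
def rowedge(us,v0,v1,s):
    return np.array([[u,v0+.5+np.argmax(s*np.diff(g[v0:v1,u]))] for u in us])
pe=rowedge(range(205,240,3),190,212,1); print("plate rear v",pe[:,1]); pe2=rowedge(range(310,370,4),190,212,1); print(pe2[:,1])
W=ray(c,np.vstack([pe,pe2]),T[2]-.0126+.008)
d=W[:,:2]-T[:2]; p=np.polyfit(W[:,1],W[:,0],1); print("plate rear along",np.median(d@ax).round(4),"yaw",-p[0].round(4))
def coledge(vs,u0,u1,s): return np.array([[u0+.5+np.argmax(s*np.diff(g[v,u0:u1])),v] for v in vs])
l=coledge(range(212,262,4),180,206,1); r=coledge(range(212,290,4),360,390,-1)
for n,e in(("L",l),("R",r)):
    W=ray(c,e,T[2]-.0126+.008); q=np.polyfit(W[:,0],W[:,1],1); print(n,e[:,0],"lat",np.median((W[:,:2]-T[:2])@ay).round(4),"yaw",q[0].round(4))
je=rowedge(range(200,340,8),184,198,-1); print("jig rear v",je[:,1]); W=ray(c,je,.014); p=np.polyfit(W[:,1],W[:,0],1); print("jig rear x at y=-.17",np.polyval(p,-.17).round(4),"yaw",-p[0].round(4))
```

```text
plate rear v [197.5 197.5 197.5 197.5 197.5 197.5 197.5 197.5 197.5 198.5 201.5 201.5]
[202.5 202.5 202.5 202.5 202.5 202.5 202.5 202.5 202.5 202.5 202.5 202.5
 202.5 202.5 202.5]
plate rear along -0.0329 yaw 0.0191
L [191.5 192.5 192.5 190.5 190.5 190.5 190.5 191.5 194.5 191.5 192.5 192.5
 192.5] lat -0.0474 yaw 0.0022
R [375.5 374.5 374.5 374.5 373.5 373.5 372.5 372.5 372.5 371.5 371.5 371.5
 370.5 370.5 370.5 369.5 369.5 368.5 368.5 368.5] lat 0.0444 yaw 0.0474
jig rear v [191.5 191.5 191.5 191.5 191.5 191.5 191.5 191.5 191.5 190.5 190.5 191.5
 191.5 191.5 191.5 191.5 190.5 191.5]
jig rear x at y=-.17 0.4198 yaw 0.0583
```

View pics/t1.png

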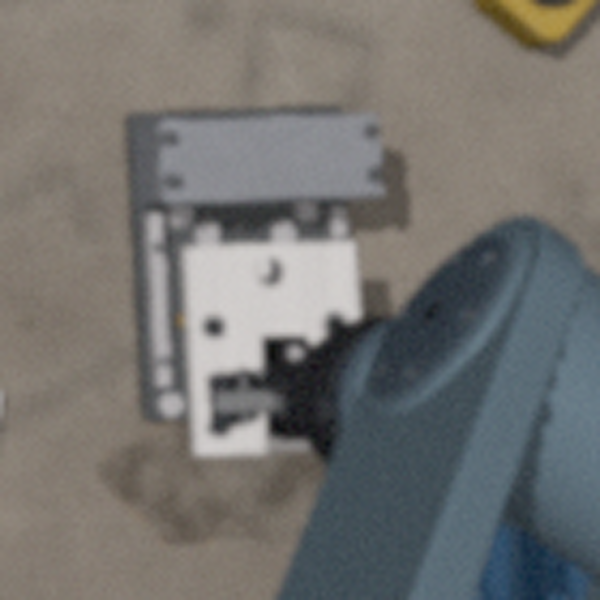

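The top view shows the plate hole at crop (270,270), full-frame (413,223), and the plate still higher than and just short of the roof. The jig's rear edge (x=0.4198) matches the top-view estimate. I'll measure the hole relative to the TCP.

Run:
```python
from h import *
c=dict(np.load("top1.npz")); g=c["frame"].min(2); o=ctrl.get_obs(); T=np.array(o['eef_pos']); zt=T[2]-.0126+.008
ax=np.array([.998,.057]);ay=np.array([-.057,.998])
roi=g[217:229,406:420].astype(float); w=np.clip(150-roi,0,None); w[:, :1]=0
v,u=np.mgrid[217:229,406:420]; uv=[(w*u).sum()/w.sum(),(w*v).sum()/w.sum()]; print("hole px",np.round(uv,2))
W=ray(c,uv,zt)[0]; print("hole",W.round(4),"along",((W-T)[:2]@ax).round(4),"lat",((W-T)[:2]@ay).round(4))
# front edge, left edge
gi=g.astype(float)
def sub(line,off): d=abs(np.diff(line)); return off+.5+(d*np.arange(len(d))).sum()/d.sum()
l=np.array([[sub(gi[v,388:398],388),v] for v in range(222,262,3)]); L=ray(c,l,zt); print("left lat",np.median((L-T)[:,:2]@ay).round(4),"yaw",np.polyfit(L[:,0],L[:,1],1)[0].round(3))
l=np.array([[u,sub(gi[211:221,u],211)] for u in list(range(404,412))]); L=ray(c,l,zt); print("front",np.median((L-T)[:,:2]@ax).round(4))
jx=np.array([np.cos(.053),np.sin(.053)]); B=np.array([.5097,-.166]); print("pin",B+.05*jx)
```

```text
hole px [413.57 223.52]
hole [ 0.5008 -0.1583  0.0957] along 0.0589 lat -0.0024
left lat 0.0484 yaw 0.066
front 0.0776
pin [ 0.55962979 -0.16335124]
```

```bash
python3 -m jog '[[[-0.7,0.8,0],[0,0,0],0],[[-0.2,1,0],[0,0,0],0],[[0,1,0],[0,0,0],0],[[0,0.8,0],[0,0,0],0],[[0,0,0],[0,0,0],0],[[0,0,0],[0,0,0],0]]'
python3 -c "
from h import *
goal([.4448,-.1694,.0606],.053)"
```

```text
time_s: 5.92
eef_pos: [0.4417, -0.1649, 0.0593]
eef_rot: [-0.487, 0.481, 0.516, -0.516]
wrist_force: [-0.1, -0.4, -3.1]
opening: 0.197
t 5.92 pos [ 0.4417 -0.1649  0.0593] q6 -2.25 F [-0.1 -0.4 -3.1] open 0.197
shift cm [-0.46 -0.14 -0.28] turn [-0.006  0.01   0.006]
axes x,y [-0.063  0.998  0.006] [-0.006  0.006 -1.   ]
```

```bash
python3 -m jog '[[[-0.5,-0.15,-0.3],[-0.006,0.01,0.006],0],[[-0.2,0,-0.6],[0,0,0],0],[[0,0,-0.8],[0,0,0],0],[[0,0,-0.6],[0,0,0],0],[[0,0,0],[0,0,0],0],[[0,0,0],[0,0,0],0]]'
python3 -c "
from h import *
goal([.4997,-.1665,.0606],.053)"
```

```text
time_s: 6.42
eef_pos: [0.4688, -0.1718, 0.0616]
eef_rot: [-0.486, 0.488, 0.513, -0.512]
wrist_force: [-0.6, 0.4, -2.8]
opening: 0.196
t 6.42 pos [ 0.4688 -0.1718  0.0616] q6 -2.21 F [-0.6  0.4 -2.8] open 0.196
shift cm [ 0.37  0.11 -3.11] turn [ 0.002 -0.001 -0.001]
axes x,y [-0.052  0.999 -0.001] [ 0.002 -0.001 -1.   ]
```

```bash
python3 -m jog '[[[0.2,0.05,-0.5],[0,0,0],0],[[0.15,0.05,-0.6],[0,0,0],0],[[0,0,-0.6],[0,0,0],0],[[0,0,-0.5],[0,0,0],0],[[0,0,-0.3],[0,0,0],0],[[0,0,0],[0,0,0],0],[[0,0,0],[0,0,0],0]]'
python3 -c "
from h import *
goal([.4997,-.1665,.0606],.053)"
```

```text
time_s: 7.0
eef_pos: [0.4969, -0.1661, 0.0608]
eef_rot: [-0.486, 0.488, 0.513, -0.513]
wrist_force: [0.1, 0.4, -3.5]
opening: 0.198
t 7.0 pos [ 0.4969 -0.1661  0.0608] q6 -2.17 F [ 0.1  0.4 -3.5] open 0.198
shift cm [-0.06  0.02 -0.28] turn [ 0.003 -0.    -0.001]
axes x,y [-0.053  0.999 -0.001] [ 0.003 -0.001 -1.   ]
```

```bash
python3 -m jog '[[[-0.05,0,-0.28],[0,0,0],0],[[0,0,0],[0,0,0],0],[[0,0,0],[0,0,0],0]]'
python3 -c "
from h import *
goal([.4997,-.1665,.0606],.053)
c=imaging.camera('wrist'); np.savez('w3.npz',**c); f=c['frame'].copy()
j=lambda x,y,z:[.5097+.9986*x-.053*y,-.166+.053*x+.9986*y,z]
for X in(j(-.09,.062,.014),j(-.09,-.062,.014),j(-.07,.048,.026),j(-.07,-.048,.026),j(-.045,.045,.056),j(-.045,-.045,.056)):
    u=proj(c,X)[0]; print(u.round(1)); cv2.drawMarker(f,tuple(int(a) for a in u.round()),(255,0,0),0,10)
cv2.imwrite('pics/w3.png',cv2.resize(f[100:400,130:430],(600,600))[:,:,::-1])"
```

```text
time_s: 7.25
eef_pos: [0.4995, -0.1664, 0.0606]
eef_rot: [-0.486, 0.487, 0.513, -0.513]
wrist_force: [-0.1, 0.2, -2.9]
opening: 0.199
t 7.25 pos [ 0.4995 -0.1664  0.0606] q6 -2.17 F [-0.1  0.2 -2.9] open 0.199
shift cm [-0.01  0.   -0.01] turn [ 0.002 -0.    -0.001]
axes x,y [-0.053  0.999 -0.001] [ 0.002 -0.001 -1.   ]
[391.2 106.7]
[177.4 106.9]
[370.1 143.1]
[198.7 143.3]
[376.7 198.6]
[192.5 198.7]
```

View pics/w3.png

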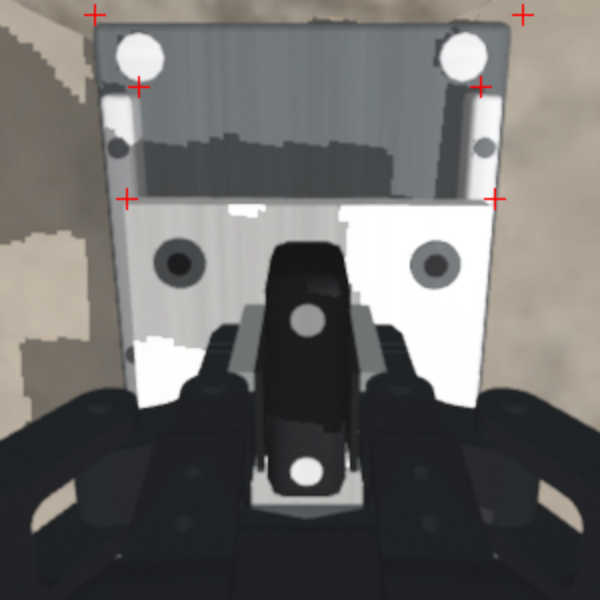

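The wrist view shows the plate under the roof and inside the rails. Its corners are at crop (125,203) and (495,203), matching the prediction. The rails and base sit about 6–8 crop px to the left and 9 px lower than predicted, so the jig may be about 2 mm to -y and 1.5 mm to +x of my estimate. I'll check at pixel level.

Run:
```python
from h import *
c=dict(np.load("w3.npz")); g=c["frame"].astype(int).sum(2)//3
for v in(112,118,155,160,165): 
    d=np.diff(g[v]); print(v,[(u,int(d[u])) for u in range(165,420) if abs(d[u])>22 and (u<215 or u>345)])
for u in(220,250,260,300,330): 
    d=np.diff(g[:,u]); print("col",u,[(v,int(d[v])) for v in range(95,215) if abs(d[v])>18])
for u in (190,365,372): 
    d=np.diff(g[:,u]); print("railcol",u,[(v,int(d[v])) for v in range(125,165) if abs(d[v])>18])
D=c["depth"]; print("depth base",np.median(D[125:135,240:320]),"pred cam z",(-c["R"].T@c["t"]).round(4),c["R"].round(3).tolist(),"plate depth",np.median(D[205:215,205:240]), "K",c["K"].round(1).tolist())
```

```text
112 [(177, -24), (383, 27)]
118 [(171, -32), (176, -25), (188, -29), (191, 62), (192, 52), (204, -32), (205, -52), (206, -26), (351, -25), (354, 53), (355, 59), (356, 27), (367, -23), (368, -55), (369, -31), (384, 23), (385, 24)]
155 [(180, 62), (181, 49), (195, -39), (351, -35), (365, 34), (366, 32), (367, 30), (379, -25), (380, -109), (381, 31), (382, 29)]
160 [(180, 55), (181, 68), (182, 25), (195, -36), (196, -29), (200, -24), (351, -36), (364, 26), (365, 34), (366, 31), (367, 25), (379, -60), (380, -45), (381, 26)]
165 [(181, 36), (186, 46), (187, 39), (195, -23), (196, -36), (350, -35), (364, 33), (365, 33), (366, 32), (378, -34), (379, -97), (380, 23), (381, 24)]
col 220 [(110, -35), (111, -30), (171, -20), (172, -25), (197, 31), (198, 30), (201, 28)]
col 250 [(110, -19), (169, -21), (170, -24), (197, 27), (198, 30), (201, 101), (207, -53)]
col 260 [(110, -22), (171, -23), (197, 20), (198, 33), (201, 98), (204, -28), (205, -31)]
col 300 [(109, -32), (110, -43), (170, -23), (171, -25), (198, 40), (199, 21), (201, 29), (202, 53), (210, -58)]
col 330 [(110, -23), (111, -21), (196, -23), (197, -26), (198, 44), (199, 23), (201, 68), (202, 45)]
railcol 190 [(133, -22), (134, -37), (135, -39), (141, -21), (142, -23), (145, 26), (146, 44), (147, 44), (148, 31)]
railcol 365 [(138, -43), (139, -71), (142, -24), (143, -27), (145, 21)]
railcol 372 [(131, -34), (132, -40), (133, -25), (146, 41), (147, 52), (148, 20)]
depth base 0.1822317 pred cam z [ 0.4314 -0.1708  0.2036] [[-0.052, 0.999, -0.0], [0.961, 0.05, 0.272], [0.272, 0.014, -0.962]] plate depth 0.15218504 K [[309.2, 0.0, 283.1], [0.0, 309.2, 214.9], [0.0, 0.0, 1.0]]
```

Relative to the plate, the rails and base are centred about 3.8 px (2 mm) to -y in the same picture. Along x they agree within about 1 mm. I'll shift by -2 mm in tool x, then lower in steps and watch the force.

```bash
python3 -m jog '[[[-0.2,0,0],[0,0,0],0],[[0,0.4,0],[0,0,0],0],[[0,0.4,0],[0,0,0],0],[[0,0,0],[0,0,0],0],[[0,0,0],[0,0,0],0]]'
python3 -c "
from h import *
goal([.4997,-.1685,.0506],.053)"
```

```text
time_s: 7.72
eef_pos: [0.4992, -0.1689, 0.0518]
eef_rot: [-0.486, 0.488, 0.513, -0.513]
wrist_force: [-0.6, 0.2, -4.0]
opening: 0.199
t 7.72 pos [ 0.4992 -0.1689  0.0518] q6 -2.17 F [-0.6  0.2 -4. ] open 0.199
shift cm [ 0.04  0.12 -0.05] turn [ 0.002 -0.001 -0.001]
axes x,y [-0.052  0.999 -0.001] [ 0.002 -0.001 -1.   ]
```

```bash
python3 -m jog '[[[0.04,0.2,-0.05],[0,0,0],0],[[0,0.2,0],[0,0,0],0],[[0,0.2,0],[0,0,0],0],[[0,0,0],[0,0,0],0],[[0,0,0],[0,0,0],0]]'
python3 -c "
from h import *
goal([.4997,-.1685,.0386],.053);print(ctrl.get_obs()['torque'])"
```

```text
time_s: 8.13
eef_pos: [0.4995, -0.1682, 0.0447]
eef_rot: [-0.486, 0.487, 0.513, -0.513]
wrist_force: [-0.2, 0.8, -4.1]
opening: 0.198
t 8.13 pos [ 0.4995 -0.1682  0.0447] q6 -2.17 F [-0.2  0.8 -4.1] open 0.198
shift cm [-0.03  0.61 -0.02] turn [ 0.001 -0.001 -0.001]
axes x,y [-0.052  0.999 -0.001] [ 0.001 -0.001 -1.   ]
[-0.02161944  0.08536494 -0.00334493]
```

The underside is at about 32 mm, below the pin tip (38 mm), with no contact force, so the hole is over the pin.

```bash
python3 -m jog '[[[0,0.2,0],[0,0,0],0],[[0,0.2,0],[0,0,0],0],[[0,0.2,0],[0,0,0],0],[[0,0.1,0],[0,0,0],0],[[0,0,0],[0,0,0],0]]'
python3 -c "
from h import *
goal([.4997,-.1685,.0326],.053);print(ctrl.get_obs()['torque'])"
```

```text
time_s: 8.55
eef_pos: [0.5, -0.1685, 0.038]
eef_rot: [-0.486, 0.488, 0.513, -0.513]
wrist_force: [-2.3, 0.8, 2.3]
opening: 0.201
t 8.55 pos [ 0.5    -0.1685  0.038 ] q6 -2.17 F [-2.3  0.8  2.3] open 0.201
shift cm [-0.    0.54  0.03] turn [ 0.002 -0.001 -0.001]
axes x,y [-0.052  0.999 -0.001] [ 0.002 -0.001 -1.   ]
[ 0.17677836  0.51998119 -0.00092477]
```

```bash
python3 -m jog '[[[0,0.3,0.05],[0,0,0],0],[[0,0.3,0],[0,0,0],0],[[0,0.3,0],[0,0,0],0]]'
python3 -c "
from h import *
goal([.4997,-.1685,.0326],.053);print(ctrl.get_obs()['torque'])"
```

```text
time_s: 8.8
eef_pos: [0.5002, -0.1686, 0.0325]
eef_rot: [-0.486, 0.487, 0.513, -0.513]
wrist_force: [-18.8, 9.6, 51.7]
opening: 0.196
t 8.8 pos [ 0.5002 -0.1686  0.0325] q6 -2.17 F [-18.8   9.6  51.7] open 0.196
shift cm [ 0.01 -0.01  0.05] turn [ 0.002 -0.    -0.001]
axes x,y [-0.053  0.999 -0.001] [ 0.002 -0.001 -1.   ]
[1.56539921 3.19330426 0.01694686]
```

```bash
python3 -m jog '[[[-0.03,0.1,0.08],[0,0,0],0],[[0,0.1,0],[0,0,0],0]]'
python3 -c "
from h import *
goal([.4997,-.1685,.0326],.053);print(ctrl.get_obs()['torque'])
c=imaging.camera('wrist'); f=c['frame']
a=cv2.resize(f[100:400,130:430],(400,400))
d=imaging.camera('scene')['frame'][225:335,290:400]
cv2.imwrite('pics/e1.png',np.hstack([a,cv2.resize(d,(400,400),interpolation=cv2.INTER_CUBIC)])[:,:,::-1])
goal([.4997,-.1685,.0326],.053)"
```

```text
time_s: 8.97
eef_pos: [0.5002, -0.1685, 0.0332]
eef_rot: [-0.486, 0.487, 0.514, -0.513]
wrist_force: [-5.3, 1.8, 9.7]
opening: 0.198
t 8.97 pos [ 0.5002 -0.1685  0.0332] q6 -2.18 F [-5.3  1.8  9.7] open 0.198
shift cm [0.   0.06 0.05] turn [ 0.003  0.    -0.001]
axes x,y [-0.053  0.999 -0.001] [ 0.003 -0.    -1.   ]
[ 0.21387901  1.13996742 -0.04627   ]
t 9.07 pos [ 0.5001 -0.1686  0.033 ] q6 -2.18 F [-4.2  1.7  9.6] open 0.195
shift cm [0.01 0.04 0.04] turn [ 0.003  0.    -0.001]
axes x,y [-0.053  0.999 -0.001] [ 0.003 -0.    -1.   ]
```

View pics/e1.png

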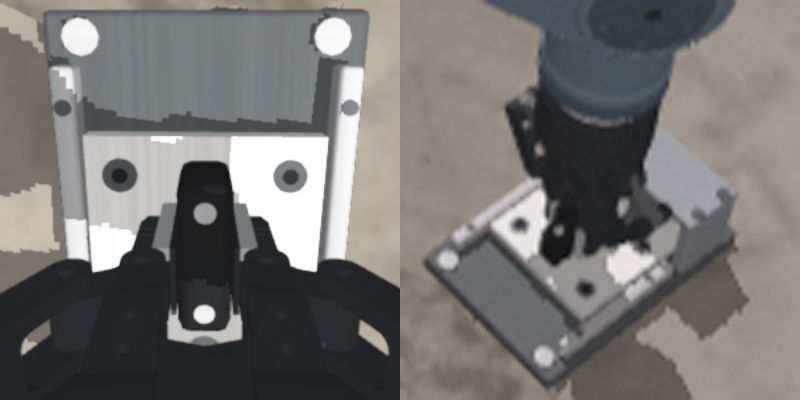

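The plate sits between the rails with its hole end under the roof. The push has eased to about 13 N net, which is only the spring load, so I'll press more firmly and hold.

```bash
python3 -m jog '[[[0,0.2,0.02],[0,0,0],0],[[0,0.2,0.02],[0,0,0],0]]'
python3 -c "
from h import *
for i in range(3): goal([.4997,-.1685,.0326],.053); imaging.camera('top')"
```

```text
time_s: 9.23
eef_pos: [0.5002, -0.1686, 0.0326]
eef_rot: [-0.486, 0.487, 0.514, -0.513]
wrist_force: [-10.3, 5.8, 26.8]
opening: 0.201
t 9.23 pos [ 0.5002 -0.1686  0.0326] q6 -2.18 F [-10.3   5.8  26.8] open 0.201
shift cm [ 0.01 -0.    0.05] turn [ 0.002  0.001 -0.   ]
axes x,y [-0.054  0.999 -0.   ] [ 0.002 -0.    -1.   ]
t 9.28 pos [ 0.5002 -0.1686  0.0326] q6 -2.18 F [-8.6  5.4 22.1] open 0.199
shift cm [ 0.01 -0.    0.05] turn [ 0.002  0.001 -0.   ]
axes x,y [-0.054  0.999 -0.   ] [ 0.002 -0.    -1.   ]
t 9.33 pos [ 0.5001 -0.1685  0.0326] q6 -2.18 F [-9.2  4.7 21.5] open 0.2
shift cm [ 0.01 -0.    0.04] turn [ 0.002  0.001 -0.   ]
axes x,y [-0.054  0.999 -0.   ] [ 0.002 -0.    -1.   ]
```

Run:
```python
from h import *
c=imaging.camera("wrist"); z=c["depth"]; v,u=np.mgrid[0:420,0:560]
P=(np.dstack([u,v,np.ones_like(u)])@np.linalg.inv(c["K"]).T*z[...,None]-c["t"])@c["R"]
for n,(a,b,e,f) in dict(base=(130,165,230,320),plateL=(205,222,198,210),plateR=(205,222,355,370),plateFront=(353,357,275,292),plateLf=(270,295,200,215),plateRf=(270,295,358,366)).items():
    Q=P[a:b,e:f].reshape(-1,3); print(n,np.median(Q,0).round(4))
goal([.4997,-.1685,.0326],.053)
```

```text
base [ 0.4418 -0.1769  0.0145]
plateL [ 0.4746 -0.2102  0.0284]
plateR [ 0.4705 -0.1321  0.0285]
plateFront [ 0.5562 -0.1666  0.0277]
plateLf [ 0.5121 -0.2089  0.0285]
plateRf [ 0.5078 -0.1278  0.0287]
t 9.43 pos [ 0.5001 -0.1685  0.0326] q6 -2.18 F [-8.5  4.5 21.7] open 0.195
shift cm [ 0.01 -0.    0.04] turn [ 0.002  0.001 -0.001]
axes x,y [-0.054  0.999 -0.001] [ 0.002 -0.    -1.   ]
```

The plate top is level at 14.0 mm above the base top (expected 28 − 14), so it is home, and the push is steady. Handing in.

```bash
python3 -c "
from bench import ctrl
print(ctrl.hand_in())"
```

```text
the job is handed in; nothing more can be done
None
```

The 110 x 90 mm plate is home in the jig, with the gripper still holding it pressed down. I handed in at about 9.4 s.

I gripped the plate by its handle, slid it in under the bridge, lowered its hole over the pin and pressed it onto the rests.

**Last checks:**
- **Height:** the plate top measured 28.4–28.7 mm at four spots near its sides and 27.7 mm at one near the gripper. The base top read 14.5 mm, so the plate is level at about 14 mm above the base, as it should be when home.
- **Stop:** going from 22 N to 52 N (upward force on the wrist) lowered the tool by only about 0.1 mm, which means a solid stop and not the springs.
- **Hold:** at the end the wrist read a steady 22 N upward, about 25 N of push on the plate. Opening stayed at 0.20 (about 17 mm) and the plate had not slipped.

**What disagreed or is unconfirmed:**
- **Jig position:** the wrist view put the jig about 2 mm further to -y than the top view. I followed the wrist view, and the hole went over the pin with no contact force.
- **Side load:** about 9 N remains along -x, so the hole is probably bearing lightly against the pin.
- **Bystanders:** my moves stayed clear of the tape roll, tin and spanner, but I took no final picture to check them.

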